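# Load a cartridge into the bench reader and start it

## Robot

A 7-joint arm with a two-finger parallel gripper is mounted at the origin on the work surface. World frame = base frame: x ahead of the robot, y to its left, z up, the work surface at z = 0. Lengths are in m, angles in rad, forces in N, time in s.
With the tool pointing down it reaches from about 0.425 to 0.875 m from the base axis. Payload 4.7 kg.
Tool frame: the origin (TCP) lies on the centre line of the jaws, within the pads' length; the fingertips stand ahead of it and the grasp point (between the pads) lies 8 mm behind it (ctrl.finger_overhang is the x of the fingertips in the tool frame, in m); x points along the fingers, z is the direction in which the jaws open and shut, and the axes are right-handed (so a half turn about x gives the same grasp; the last joint's range is limited). The gripper opens to 87 mm and grips with 3 to 60 N. Pads are 19 mm wide; open, the fingers measure 117 mm over their backs; the gripper's body (75 mm by 190 mm) begins 51 mm behind the grasp point.
Start: joints at [-1.143, 0.321, -0.07, 1.45, 0.023, 1.371, -0.057], TCP at [0.261, 0.595, 0.234] pointing down, gripper open.
Joint ranges: [-2.86, 2.86], [-0.3, 2.09], [-1.38, 1.24], [0.06, 2.45], [-1.56, 4.7], [0.09, 2.05], [-2.69, 2.69]. Speed limits (rad/s): [2.57, 2.57, 3.14, 3.14, 3.14, 3.14, 3.14].

## Interface

Orientations are given as a rotation vector (axis times angle).
In Python, from bench import readout, viewer, job, nets, ctrl gives the robot as it stands.
- The arm moves only by the shell command python3 -m creep 'ROWS' [FORCE]. ROWS is JSON, a list of rows, each an object with "linear": the shift along the tool's x, y, z in m, a list of three; "twist": the turn, a rotation vector about the tool's x, y, z in degrees, a list of three; "fingers": the gripper's target within -1 to 1 (shut at 1, half-way at 0, fully open at -1). A call has 1 to 8 rows; each row is the pose to reach, as a shift and turn from the pose commanded when the call began, along the tool's axes at that moment; what a row does not reach only later rows make up. A row lasts 1/12 s, in which the tool goes at most 41.7 mm and 7.16 degrees, less where a joint would pass 70% of its speed; a pose out of reach is approached as far as the arm can. A call with a gripper value outside its range is refused whole. The fingers move at their own pace and stop on an object; FORCE is the grip in N (left out, the last holds). Time passes only in rows, so rows that repeat a pose let the fingers close. It gives the time, the measured TCP pose, the force and the opening at its end, in the units of the state.
- readout.get_state(): the state, without advancing time (a new reading comes with each control period).
- viewer.get_image(name): name is "side" or "top"; returns (picture, depth): 420x560x3 uint8, red, green, blue; 420x560 float32, m along the optical axis (not along the pixel's ray), 0 where there is no reading.
- viewer.camera_params(name): a dict with "K" (3x3 intrinsics, pixels), "cam_to_world" (4x4, takes a point from camera to world coordinates). Camera axes: x right, y down, z forward; pixel columns grow to the right and rows downward; lengths in m; the calibration is good to about 2 mm. A picture is of the moment at which its call begins. camera_params takes no time and is no camera call.
- job.close_job(): hands the job in, once; it reports no verdict.
Trained networks look in the newest picture that a camera, given by its name, has taken for a name from the list of things; names that differ only in an ending like _2 or _b are one class to them, and where a whole thing is asked for, a point or a joint stands for the part that bears it (a point fixed in the world has none). Each returns a list of dicts, best first, with "conf" (0 to 1); they miss things now and then, are a little off and sometimes report something else, mostly with a low value. They report only what shows in the picture. A call takes as long as a camera call. They do not tell look-alikes from the thing itself.
- nets.boxes_of(camera, label): "centre" ([x, y, z] in m, in world coordinates, good to about 4 mm: the middle of the surface that is visible of it).
- nets.place_of(camera, label): "centre" ([x, y, z] in m, in world coordinates, good to about 4 mm: a listed point, or the origin of a listed thing).
The state is a dict: "time": time; "joint_positions": joint angles; "qd": joint speeds; "joint_torque": joint torques, N m; "position": TCP position; "tool_rot": TCP orientation; "ft_force": force on the tool from outside, world axes, zero at the start; "torque": the same for the moment, N m; "grip_width": opening from 0.0 (shut) to 1.0 (fully open).
Only numpy, scipy, OpenCV 4.12 (cv2) and the standard library are available. Lean on these libraries where they do the work, as an engineer would, in place of code of your own. Each camera call takes 0.05 s, during which the arm holds its last target.

## Task

Swing the reader's clamp lever open until it stands up, take the orange-capped cartridge out of the slanted rack and set it flat in the reader's socket, cap up, without slamming it, so that its own weight holds the sensing pin down. Then swing the lever fully shut over the cartridge and press the green start button. Leave the blue-capped cartridge in the rack and do not push the red-capped jar, the beaker or the brass weight about.

Things in the scene. Friction and masses are not known exactly. Their poses are not given: they have to be found in the camera images.
- socket (a point): Centre of the floor of the socket, a pocket 37 (x) by 67 mm (y), rim 7 mm thick and 10 mm high, in a low white fixed reader. z up. Reader base: x -70 to 70, y -160 to 100 mm, its top level with the socket floor, 30 mm above the bench. At y = 59 to 85 mm two dark cheeks carry the lever's hinge, rising 72 mm over the floor.
- clamp_hinge (a point): The clamp lever's hinge axis, at socket-frame (0, 70, 62) mm. The axis runs along the socket's x. Same axes as socket.
- clamp_handle (a point): Centre of the red handle at the lever's free end: a cylinder 18 mm in diameter, 20 mm long along the hinge axis (socket x), 140 mm from that axis. Pinched from above on its flat ends, it turns between the fingers. Lever bar 12 mm wide, 10 thick, 70 g; a rubber pad halfway along it (18 mm diameter) ends 1 mm above a seated cartridge.
- clamp (a joint): Lever angle, rad: 0 = fully shut (level over the socket, handle towards the socket's -y), 1.9 = fully open (upright, leaning a little back, at its stop). Handle at socket-frame y = 70 - 140 cos(angle), z = 62 + 140 sin(angle) mm. Stiff hinge: stays where left, moves with 1 to 2 N at the handle. Starts at 0 to 0.5.
- pin (a joint): Travel of the brass sensing pin in the middle of the socket floor, m: 0 = up (stands 5 mm above the floor, 9 mm diameter), 0.005 = fully down, level with the floor. A weak spring (0.4 N when fully down): the weight of a cartridge lying flat in the socket pushes it fully down.
- start (a joint): Travel of the green start button, m: 0 = up, 0.006 = fully down. Sprung, 4 N when fully down; springs back.
- start_top (a point): Centre of the top face of the round green start button (28 mm diameter) on the reader's top, at socket-frame x = -42, y = -115 mm; pressed straight down.
- cart_orange_center (a point): Centre of the loose orange-capped cartridge, a block 30 (own x) by 60 (y) by 50 mm (z, cap up), 0.1 to 0.18 kg, white with the top 18 mm orange. In the rack its z leans 0.45 rad from vertical, towards the robot, and its x runs up the slope: grip across x, tool tilted along z. In the socket its y goes along the socket's y, either way round, centre 25 mm over the floor.
- cart_blue_center (a point): Centre of the blue-capped cartridge, otherwise the same, in the other place of the rack. It stays there. The two may be either way round in the rack.
- rack: Grey slanted rack, fixed; origin on the bench under its middle, z up, x level, away from the robot. Its plate, 85 by 215 mm, rises along x at 0.45 rad; its middle is 55 mm above the bench. Two places at y = -52 and +52 mm, each with a rim 8 mm high, 6 mm thick, and 1.8 mm play around the cartridge.
- reagent: White jar with red cap, 52 mm diameter, 85 mm tall, bystander. Origin at the underside.
- beaker: Open glass beaker, 60 mm diameter, 70 mm tall, bystander. Origin at the underside.
- weight: Small brass weight, 40 mm diameter, 30 mm tall, bystander. Origin at the underside.
Not all that is in view belongs to the job. What is shaped like the part that bears cart_orange_center but purple or turquoise is not meant.

How it is judged:
On the way, in this order (a step that is already met when the one before it is completed fails the run):
1. the clamp lever is swung open (past 1.4 rad) (value of joint clamp above 1.4 rad), for 0.2 s.
2. the orange cartridge lies flat in the socket, let go, with the lever still open, and its weight holds the pin down (x of cart_orange_center in the frame of socket between -0.007 and 0.007 m and y of cart_orange_center in the frame of socket between -0.007 and 0.007 m and z of cart_orange_center in the frame of socket below 0.0275 m and angle between cart_orange_center's own z axis and vertical below 0.1 rad and value of joint pin above 0.0035 m and value of joint clamp above 1 rad and contact force between cart_orange and the fingers below 0.05 N), for 0.2 s.
3. the lever is swung shut over the seated cartridge (below 0.08 rad) (x of cart_orange_center in the frame of socket between -0.007 and 0.007 m and y of cart_orange_center in the frame of socket between -0.007 and 0.007 m and z of cart_orange_center in the frame of socket below 0.0275 m and angle between cart_orange_center's own z axis and vertical below 0.1 rad and value of joint pin above 0.0035 m and value of joint clamp below 0.08 rad), for 0.2 s.
4. the start button is pressed down (over 4 mm) with the lever shut (value of joint start above 0.004 m and value of joint clamp below 0.08 rad).
At the end, for the whole second after the job is handed in: Orange cartridge flat, cap up, still, in the socket (centre within 7 mm in x and y, at most 2.5 mm high, tilt under 0.1 rad), pin at least 3.5 mm down; lever below 0.08 rad; button pressed and sprung back; blue cartridge within 15 mm of its place; jar, beaker, weight within 30 mm (all of step 3 and value of joint start below 0.002 m and linear speed of cart_orange below 0.02 m/s and distance of cart_blue_center from where it was at the start of the episode below 0.015 m); the robot touches nothing.
It fails at once if the blue cartridge is taken or knocked out of its place (moved over 15 mm) (distance of cart_blue_center from where it was at the start of the episode above 0.015 m).
It fails at once if the cartridge is slammed or forced into the reader (over 60 N) (contact force between cart_orange and reader above 60 N).
It fails at once if the jar, beaker or brass weight is pushed away (moved over 30 mm) (distance of any of reagent, beaker, weight from where it was at the start of the episode above 0.03 m).
It also fails if it takes over 72 s, if anything falls off the work surface, if the arm or the gripper's body presses on something with over 40 N, if the wrist force passes 120 N, or if a joint passes its speed limit or range.

## Working session

There is one attempt and no reset: what is moved stays moved. The work goes in short steps, Python scripts to look and compute and a shell command to move; the robot and the scene stay as the last step left them, time stands still between calls to the robot, and variables do not carry over. Pictures are saved under pics/ and viewed, and the job is handed in when it is done.

```bash
ls; mkdir -p pics; cat > h.py <<'E'
import numpy as np, cv2
from scipy.spatial.transform import Rotation as R
from bench import readout, viewer, job, nets, ctrl
def st():
    s=readout.get_state(); return s
def snap(n,f):
    p,d=viewer.get_image(n); cv2.imwrite('pics/'+f+'.png',p[:,:,::-1]); np.save('pics/'+f+'.npy',d); return p,d
def px(n,d,u,v):
    c=viewer.camera_params(n);K=np.array(c['K']);T=np.array(c['cam_to_world']);z=d[v,u]
    q=np.array([(u-K[0,2])*z/K[0,0],(v-K[1,2])*z/K[1,1],z,1]);return (T@q)[:3]
E
python3 - <<'E'
from h import *
s=st();print(s);print(ctrl.finger_overhang)
print(R.from_rotvec(s['tool_rot']).as_matrix().round(3))
snap('top','t0');snap('side','s0')
for c in('top','side'):
    for l in ['socket','clamp_hinge','clamp_handle','start_top','cart_orange_center','cart_blue_center','rack','reagent','beaker','weight']:
        print(c,l,[(np.round(x['centre'],3).tolist(),round(x['conf'],2)) for x in nets.place_of(c,l)][:3])
E
```

```text
pics
{'time': 0.0, 'joint_positions': array([-1.14289769,  0.32183042, -0.07007816,  1.45168565,  0.02261042,
        1.37077481, -0.05688459]), 'qd': array([-5.01519534e-05,  9.33355324e-04, -3.28865460e-04, -1.74811922e-03,
       -8.32005082e-04,  2.59799411e-04,  1.05342131e-04]), 'joint_torque': array([ 1.72195028e-04, -4.91299224e+01, -4.04132176e-01, -3.12523448e+01,
       -6.39791088e-02,  4.38865414e-02,  1.67108765e-04]), 'position': array([0.26119702, 0.59463147, 0.23245126]), 'tool_rot': array([-0.90038847,  1.37856753,  0.89852073]), 'ft_force': array([ 1.69142319e-01, -7.09835861e-01, -5.14024181e-04]), 'torque': array([-0.00477872, -0.00250968, -0.01778181]), 'grip_width': 0.9983270946471104}
0.011
[[-0.001 -0.916  0.402]
 [-0.002  0.402  0.916]
 [-1.    -0.    -0.002]]
top socket [([0.563, 0.195, 0.028], 0.87)]
top clamp_hinge [([0.577, 0.267, 0.091], 0.8)]
top clamp_handle [([0.55, 0.129, 0.111], 0.8)]
top start_top [([0.501, 0.087, 0.053], 0.43)]
top cart_orange_center [([0.558, -0.298, 0.078], 0.86), ([0.598, -0.444, 0.016], 0.82), ([0.425, -0.246, 0.013], 0.73)]

[... 154 characters left out ...]
0.078], 0.72), ([0.409, -0.057, -0.001], 0.54)]
top beaker [([0.613, -0.206, 0.079], 0.65), ([0.726, -0.046, 0.0], 0.62)]
top weight [([0.425, 0.365, 0.0], 0.45)]
side socket [([0.559, 0.197, 0.028], 0.82)]
side clamp_hinge [([0.572, 0.265, 0.09], 0.93)]
side clamp_handle [([0.548, 0.127, 0.108], 0.65)]
side start_top [([0.499, 0.09, 0.05], 0.66)]
side cart_orange_center [([0.561, -0.301, 0.073], 0.96), ([0.426, -0.244, 0.011], 0.94), ([0.595, -0.442, 0.016], 0.69)]
side cart_blue_center [([0.61, -0.206, 0.078], 0.57)]
side rack [([0.589, -0.256, 0.004], 0.77)]
side reagent [([0.412, -0.055, 0.002], 0.91)]
side beaker [([0.725, -0.045, 0.002], 0.75)]
side weight [([0.424, 0.366, 0.0], 0.72)]
```

View pics/t0.png

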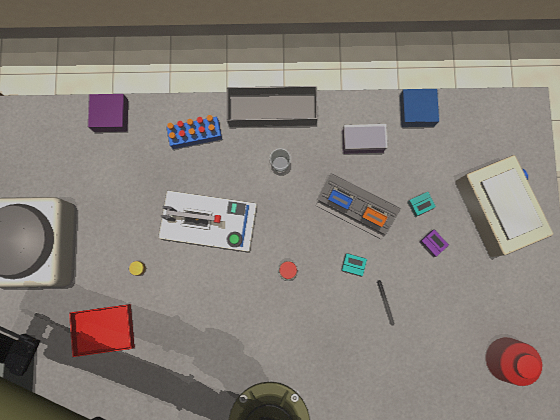

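View pics/s0.png

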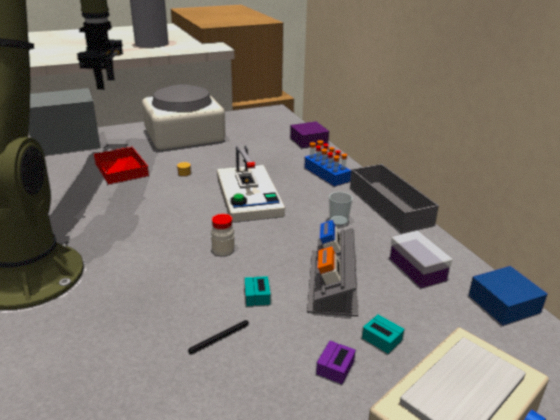

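The top view shows the reader around (208,220), with its hinge on the left, the handle at (217,218) and the button at (234,239). Orange is at (375,216) and blue at (340,199) in the rack. Purple and turquoise decoys lie on the bench. Next I refine the poses.

```bash
cat >> h.py <<'E'
def cloud(n,d):
    c=viewer.camera_params(n);K=np.array(c['K']);T=np.array(c['cam_to_world'])
    v,u=np.mgrid[:d.shape[0],:d.shape[1]]
    P=np.stack([(u-K[0,2])*d/K[0,0],(v-K[1,2])*d/K[1,1],d,np.ones_like(d)],-1)@T.T
    return P[...,:3]
E
python3 - <<'E'
from h import *
for n,f in(('top','t0'),('side','s0')):
    d=np.load(f'pics/{f}.npy');p=cv2.imread(f'pics/{f}.png')[:,:,::-1].astype(int);P=cloud(n,d)
    if n=='top':
        m=(abs(P[...,2]-.03)<.012)&(abs(P[...,0]-.55)<.15)&(abs(P[...,1]-.17)<.2)
        m=cv2.morphologyEx(m.astype(np.uint8),cv2.MORPH_CLOSE,np.ones((9,9)))
        nn,l,sta,_=cv2.connectedComponentsWithStats(m);k=1+sta[1:,4].argmax()
        ys,xs=np.where(l==k)
        c=viewer.camera_params(n);K=np.array(c['K']);T=np.array(c['cam_to_world'])
        # rays to z=.03
        D=np.stack([(xs-K[0,2])/K[0,0],(ys-K[1,2])/K[1,1],np.ones(len(xs))],-1)@T[:3,:3].T
        t=(.03-T[2,3])/D[:,2];Q=T[:3,3]+D*t[:,None]
        print('reader rect',cv2.minAreaRect(Q[:,:2].astype(np.float32)*1000), 'z',np.median(P[l==k][:,2]))
        print('mm/px',d[220,208]/K[0,0])
    r,g,b=p[...,0],p[...,1],p[...,2]
    near=(abs(P[...,0]-.58)<.12)&(abs(P[...,1]+.25)<.13)&(P[...,2]>.06)
    for nm,m in(('orange',(r>150)&(b<90)&near),('blue',(b>130)&(r<110)&near)):
        q=P[m];
        print(n,nm,len(q),q.mean(0).round(4))
        if len(q)>20:
            c=q.mean(0);u,s,vt=np.linalg.svd(q-c);print(vt.round(3).tolist(),s.round(3))
            print(cv2.minAreaRect(q[:,:2].astype(np.float32)*1000))
    nearh=(abs(P[...,0]-.55)<.05)&(abs(P[...,1]-.13)<.05)
    q=P[nearh&(r>150)&(g<80)];print('handle',len(q),q.mean(0))
    q=P[nearh*0+(abs(P[...,0]-.5)<.05)*(abs(P[...,1]-.088)<.05)*(g>100)*(r<80)*(b<110)>0];print('btn',len(q),q.mean(0))
E
```

```text
reader rect ((553.5292358398438, 163.8641357421875), (260.0537414550781, 140.21725463867188), 80.67599487304688) z 0.03126849297939349
mm/px 0.0028035362386747364
top orange 195 [ 0.5472 -0.2967  0.1012]
[[-0.466, -0.885, 0.002], [0.803, -0.422, 0.42], [-0.371, 0.197, 0.907]] [0.248 0.131 0.064]
((548.2673950195312, -299.9602355957031), (64.11161804199219, 33.841636657714844), 59.55941390991211)
top blue 182 [ 0.5968 -0.2045  0.101 ]
[[-0.473, -0.881, 0.009], [-0.777, 0.413, -0.475], [0.414, -0.232, -0.88]] [0.242 0.125 0.043]
((598.5579833984375, -205.9081573486328), (58.432376861572266, 30.95115852355957), 60.43254089355469)
handle 35 [0.54884088 0.12565386 0.11919567]
btn 32 [0.49971826 0.0871902  0.05057017]
side orange 252 [ 0.5528 -0.2973  0.0999]
[[-0.475, -0.875, 0.095], [-0.845, 0.423, -0.328], [-0.247, 0.236, 0.94]] [0.323 0.154 0.064]
((563.3035888671875, -276.6528015136719), (106.49456787109375, 30.89643669128418), 61.96538162231445)
side blue 182 [ 0.601  -0.2062  0.1004]
[[-0.471, -0.882, 0.011], [-0.809, 0.427, -0.405], [0.353, -0.199, -0.914]] [0.239 0.126 0.023]
((602.2907104492188, -204.6154327392578), (61.54005813598633, 29.549610137939453), 62.0416259765625)
handle 22 [0.55119575 0.12571834 0.11739271]
btn 36 [0.50238582 0.08433123 0.05123288]
```

```bash
cat >> h.py <<'E'
S=np.array([.560,.195,.030]);YW=-.168
def sw(x,y,z):  # socket frame mm -> world
    return S+R.from_euler('z',YW).apply(np.array([x,y,z])/1e3)
def Rdown(yaw):  # tool x down, tool z at yaw in the horizontal
    x=np.array([0,0,-1.]);z=np.array([np.cos(yaw),np.sin(yaw),0]);return R.from_matrix(np.stack([x,np.cross(z,x),z],1))
def Rtilt(yaw,t,s=1): # along cartridge -z, jaws along its x (s=+-1)
    xh=np.array([np.cos(yaw),np.sin(yaw),0]);u=np.array([0,0,1.])
    x=-(np.cos(t)*u-np.sin(t)*xh);z=s*(np.cos(t)*xh+np.sin(t)*u);return R.from_matrix(np.stack([x,np.cross(z,x),z],1))
def go(grasp,Rt,gp=-.008):
    """shift/twist bringing the grasp point to grasp"""
    s=st();Rc=R.from_rotvec(s['tool_rot']);tcp=np.array(grasp)-Rt.apply([gp,0,0])
    print('t',round(s['time'],2),'tcp',s['position'].round(4),'F',s['ft_force'].round(2),'w',round(s['grip_width'],3))
    print('tgt',tcp.round(4),'linear',Rc.inv().apply(tcp-s['position']).round(4),'twist',np.degrees((Rc.inv()*Rt).as_rotvec()).round(2))
E
python3 - <<'E'
from h import *
h=sw(0,70-140*np.cos(.125),0);h[2]=.2
print(h);go(h,Rdown(YW));go(h,Rdown(YW+np.pi))
E
```

```text
[0.54847789 0.12706247 0.2       ]
t 1.1 tcp [0.2614 0.5951 0.2336] F [-1.13  0.28 -0.61] w 1.002
tgt [0.5485 0.1271 0.192 ] linear [ 0.0416 -0.4511 -0.3132] twist [75.92  0.   -0.  ]
t 1.1 tcp [0.2614 0.5951 0.2336] F [-1.13  0.28 -0.61] w 1.002
tgt [0.5485 0.1271 0.192 ] linear [ 0.0416 -0.4511 -0.3132] twist [-1.0408e+02  0.0000e+00  1.0000e-02]
```

```bash
python3 -m creep '[{"linear":[0,-0.23,-0.16],"twist":[40,0,0],"fingers":-1},{"linear":[0,-0.23,-0.16],"twist":[40,0,0],"fingers":-1},{"linear":[0,-0.23,-0.16],"twist":[40,0,0],"fingers":-1},{"linear":[0,-0.23,-0.16],"twist":[40,0,0],"fingers":-1},{"linear":[0,-0.23,-0.16],"twist":[40,0,0],"fingers":-1},{"linear":[0,-0.23,-0.16],"twist":[40,0,0],"fingers":-1},{"linear":[0,-0.23,-0.16],"twist":[40,0,0],"fingers":-1},{"linear":[0,-0.23,-0.16],"twist":[40,0,0],"fingers":-1}]' 20
python3 - <<'E'
from h import *
h=sw(0,70-140*np.cos(.125),0);h[2]=.2
go(h,Rdown(YW))
E
```

```text
time: 1.77
position: [0.4129, 0.3486, 0.2342]
tool_rot: [-0.353, 1.54, 0.348]
ft_force: [-0.3, -0.0, 0.7]
grip_width: 1.001
t 1.77 tcp [0.4129 0.3486 0.2342] F [-0.29 -0.01  0.7 ] w 1.001
tgt [0.5485 0.1271 0.192 ] linear [ 0.0432 -0.2582  0.0264] twist [35.25  0.15  0.17]
```

```bash
python3 -m creep '[{"linear":[0,-0.258,0.026],"twist":[35.2,0,0],"fingers":-1},{"linear":[0,-0.258,0.026],"twist":[35.2,0,0],"fingers":-1},{"linear":[0,-0.258,0.026],"twist":[35.2,0,0],"fingers":-1},{"linear":[0.02,-0.258,0.026],"twist":[35.2,0,0],"fingers":-1},{"linear":[0.043,-0.258,0.026],"twist":[35.2,0,0],"fingers":-1},{"linear":[0.043,-0.258,0.026],"twist":[35.2,0,0],"fingers":-1},{"linear":[0.043,-0.258,0.026],"twist":[35.2,0,0],"fingers":-1},{"linear":[0.043,-0.258,0.026],"twist":[35.2,0,0],"fingers":-1}]' 20
python3 - <<'E'
from h import *
h=sw(0,70-140*np.cos(.125),0);h[2]=.108
go(h,Rdown(YW))
snap('top','t1');snap('side','s1')
go(h,Rdown(YW))
E
```

```text
time: 2.43
position: [0.5463, 0.1306, 0.1889]
tool_rot: [0.126, 1.568, -0.131]
ft_force: [0.1, 0.7, -0.4]
grip_width: 1.0
t 2.43 tcp [0.5463 0.1306 0.1889] F [ 0.07  0.69 -0.37] w 1.0
tgt [0.5485 0.1271 0.1   ] linear [ 0.089  -0.0028  0.0028] twist [ 0.26 -0.05  0.21]
t 2.53 tcp [0.5451 0.1365 0.1904] F [ 0.03  0.74 -0.63] w 1.002
tgt [0.5485 0.1271 0.1   ] linear [ 0.0904 -0.0088  0.0048] twist [ 0.66 -0.04 -0.01]
```

View pics/s1.png

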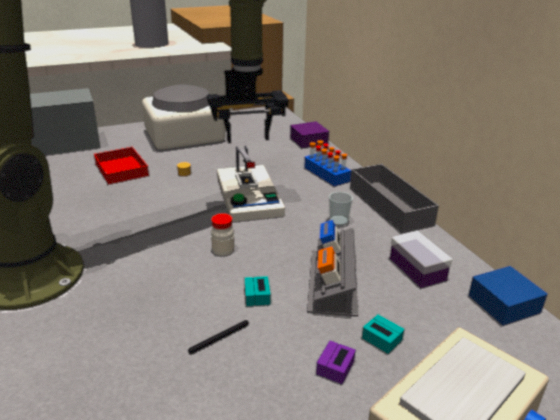

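View pics/t1.png

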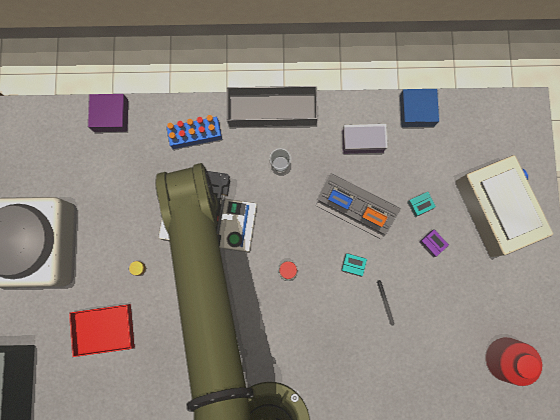

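```bash
python3 -m creep '[{"linear":[0.03,-0.009,0.005],"twist":[0.7,0,0],"fingers":0},{"linear":[0.05,-0.009,0.005],"twist":[0.7,0,0],"fingers":0},{"linear":[0.05,-0.009,0.005],"twist":[0.7,0,0],"fingers":0},{"linear":[0.05,-0.009,0.005],"twist":[0.7,0,0],"fingers":0},{"linear":[0.05,-0.009,0.005],"twist":[0.7,0,0],"fingers":0}]' 20
python3 - <<'E'
from h import *
h=sw(0,70-140*np.cos(.125),0);h[2]=.108
go(h,Rdown(YW))
snap('side','s2')
p=cv2.imread('pics/s2.png')[60:240,170:320];cv2.imwrite('pics/s2c.png',cv2.resize(p,None,fx=4,fy=3.3,interpolation=cv2.INTER_CUBIC))
go(h,Rdown(YW))
E
```

```text
time: 2.95
position: [0.5492, 0.1287, 0.1422]
tool_rot: [0.131, 1.565, -0.128]
ft_force: [0.2, -0.6, 0.4]
grip_width: 0.704
t 2.95 tcp [0.5492 0.1287 0.1422] F [ 0.17 -0.62  0.36] w 0.704
tgt [0.5485 0.1271 0.1   ] linear [ 0.0421 -0.0018 -0.0006] twist [ 0.17  0.1  -0.1 ]
t 3.0 tcp [0.5496 0.1284 0.1425] F [ 1.01  0.07 -0.47] w 0.663
tgt [0.5485 0.1271 0.1   ] linear [ 0.0425 -0.0016 -0.001 ] twist [ 0.14  0.14 -0.12]
```

View pics/s2c.png

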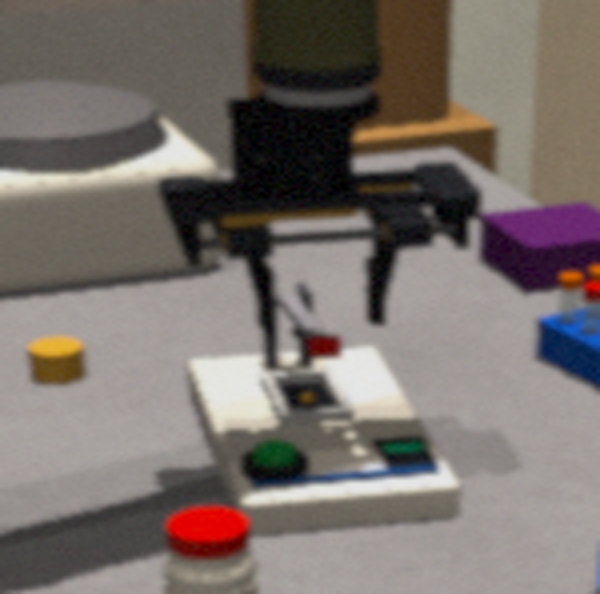

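The fingers straddle the red handle (crop 322,345). I descend and pinch it.

```bash
python3 -m creep '[{"linear":[0.02,-0.0015,-0.001],"twist":[0,0,0],"fingers":0},{"linear":[0.042,-0.0015,-0.001],"twist":[0,0,0],"fingers":0},{"linear":[0.042,-0.0015,-0.001],"twist":[0,0,0],"fingers":0.2},{"linear":[0.042,-0.0015,-0.001],"twist":[0,0,0],"fingers":0.9},{"linear":[0.042,-0.0015,-0.001],"twist":[0,0,0],"fingers":1},{"linear":[0.042,-0.0015,-0.001],"twist":[0,0,0],"fingers":1},{"linear":[0.042,-0.0015,-0.001],"twist":[0,0,0],"fingers":1},{"linear":[0.042,-0.0015,-0.001],"twist":[0,0,0],"fingers":1}]' 20
python3 - <<'E'
from h import *
h=sw(0,70-140*np.cos(.125),0);h[2]=.108
go(h,Rdown(YW))
E
```

```text
time: 3.67
position: [0.5504, 0.1257, 0.1006]
tool_rot: [0.133, 1.56, -0.13]
ft_force: [5.4, 0.3, 1.0]
grip_width: 0.228
t 3.67 tcp [0.5504 0.1257 0.1006] F [5.35 0.34 1.05] w 0.228
tgt [0.5485 0.1271 0.1   ] linear [ 0.0006  0.0011 -0.0021] twist [ 0.01  0.35 -0.14]
```

```bash
python3 -m creep '[{"linear":[-0.0246,0.0053,0.002],"twist":[0,0,0],"fingers":1},{"linear":[-0.0503,0.0161,0.002],"twist":[0,0,0],"fingers":1},{"linear":[-0.0734,0.0319,0.002],"twist":[0,0,0],"fingers":1},{"linear":[-0.0929,0.052,0.002],"twist":[0,0,0],"fingers":1},{"linear":[-0.108,0.0755,0.002],"twist":[0,0,0],"fingers":1},{"linear":[-0.118,0.1015,0.002],"twist":[0,0,0],"fingers":1},{"linear":[-0.1228,0.1291,0.002],"twist":[0,0,0],"fingers":1},{"linear":[-0.1228,0.1501,0.002],"twist":[0,0,0],"fingers":1}]' 20
python3 - <<'E'
from h import *
a=1.86
go(sw(2,70-140*np.cos(a),62+140*np.sin(a)),Rdown(YW))
E
```

```text
time: 4.33
position: [0.5747, 0.2751, 0.224]
tool_rot: [0.132, 1.565, -0.13]
ft_force: [0.4, -1.3, 0.6]
grip_width: 0.226
t 4.33 tcp [0.5747 0.2751 0.224 ] F [ 0.35 -1.31  0.64] w 0.226
tgt [0.5804 0.303  0.2182] linear [0.0059 0.0285 0.0009] twist [ 0.08  0.08 -0.1 ]
```

```bash
python3 -m creep '[{"linear":[0.0015,0.012,0],"twist":[0,0,0],"fingers":1},{"linear":[0.004,0.022,0],"twist":[0,0,0],"fingers":1},{"linear":[0.006,0.03,0],"twist":[0,0,0],"fingers":1},{"linear":[0.006,0.03,0],"twist":[0,0,0],"fingers":1},{"linear":[0.006,0.03,0],"twist":[0,0,0],"fingers":1}]' 20
python3 - <<'E'
from h import *
a=1.88
go(sw(2,70-140*np.cos(a),62+140*np.sin(a)),Rdown(YW))
E
```

```text
time: 4.75
position: [0.5796, 0.3047, 0.2172]
tool_rot: [0.133, 1.566, -0.128]
ft_force: [-1.3, 2.4, 6.6]
grip_width: 0.233
t 4.75 tcp [0.5796 0.3047 0.2172] F [-1.33  2.36  6.57] w 0.233
tgt [0.5808 0.3057 0.2174] linear [-0.0002  0.0012  0.001 ] twist [ 0.11  0.05 -0.19]
```

```bash
sed -i 's/^S=.*/S=np.array([.562,.1943,.030]);YW=-.163/' h.py
python3 -m creep '[{"linear":[0,0,0],"twist":[0,0,0],"fingers":-1},{"linear":[0,0,0],"twist":[0,0,0],"fingers":-1},{"linear":[0,0,0],"twist":[0,0,0],"fingers":-1},{"linear":[-0.03,0,0],"twist":[0,0,0],"fingers":-1},{"linear":[-0.06,0,0],"twist":[0,0,0],"fingers":-1},{"linear":[-0.08,0,0],"twist":[0,0,0],"fingers":-1},{"linear":[-0.08,0,0],"twist":[0,0,0],"fingers":-1}]' 20
python3 - <<'E'
from h import *
yw=-.488;c=np.array([.5583,-.3003,.077]);t=.45
for s in(1,-1):
    Rt=Rtilt(yw,t,s);zc=-Rt.apply([1,0,0]);g=c+zc*(.034-.025)
    print(s);go(g+zc*.10,Rt)
E
```

```text
time: 5.33
position: [0.5814, 0.3028, 0.3006]
tool_rot: [0.136, 1.561, -0.129]
ft_force: [0.2, 0.5, 1.0]
grip_width: 0.668
1
t 5.33 tcp [0.5814 0.3028 0.3006] F [0.18 0.51 1.03] w 0.668
tgt [ 0.5195 -0.2797  0.1679] linear [ 0.13   -0.5853  0.0359] twist [ 17.92 -25.28  -4.44]
-1
t 5.33 tcp [0.5814 0.3028 0.3006] F [0.18 0.51 1.03] w 0.668
tgt [ 0.5195 -0.2797  0.1679] linear [ 0.13   -0.5853  0.0359] twist [-158.12    6.28  -35.77]
```

```bash
python3 -m creep '[{"linear":[0,-0.3,0.018],"twist":[9,-12.6,-2.2],"fingers":-1},{"linear":[0,-0.3,0.018],"twist":[9,-12.6,-2.2],"fingers":-1},{"linear":[0,-0.3,0.018],"twist":[9,-12.6,-2.2],"fingers":-1},{"linear":[0,-0.3,0.018],"twist":[9,-12.6,-2.2],"fingers":-1},{"linear":[0,-0.3,0.018],"twist":[9,-12.6,-2.2],"fingers":-1},{"linear":[0,-0.3,0.018],"twist":[9,-12.6,-2.2],"fingers":-1},{"linear":[0,-0.3,0.018],"twist":[9,-12.6,-2.2],"fingers":-1},{"linear":[0,-0.3,0.018],"twist":[9,-12.6,-2.2],"fingers":-1}]' 20
python3 - <<'E'
from h import *
yw=-.488;c=np.array([.5583,-.3003,.077]);t=.45
Rt=Rtilt(yw,t,1);zc=-Rt.apply([1,0,0]);g=c+zc*(.034-.025)
go(g+zc*.12,Rt)
E
```

```text
time: 6.0
position: [0.5456, -0.0056, 0.295]
tool_rot: [0.21, 1.339, -0.301]
ft_force: [0.6, -0.7, 0.2]
grip_width: 1.0
t 6.0 tcp [ 0.5456 -0.0056  0.295 ] F [ 0.61 -0.67  0.22] w 1.0
tgt [ 0.5118 -0.2756  0.186 ] linear [ 0.1249 -0.2634  0.0312] twist [  8.51 -12.97  -1.61]
```

```bash
python3 -m creep '[{"linear":[0,-0.263,0.031],"twist":[8.5,-13,-1.6],"fingers":-1},{"linear":[0,-0.263,0.031],"twist":[8.5,-13,-1.6],"fingers":-1},{"linear":[0,-0.263,0.031],"twist":[8.5,-13,-1.6],"fingers":-1},{"linear":[0,-0.263,0.031],"twist":[8.5,-13,-1.6],"fingers":-1},{"linear":[0.06,-0.263,0.031],"twist":[8.5,-13,-1.6],"fingers":-1},{"linear":[0.09,-0.263,0.031],"twist":[8.5,-13,-1.6],"fingers":-1},{"linear":[0.11,-0.263,0.031],"twist":[8.5,-13,-1.6],"fingers":-1},{"linear":[0.11,-0.263,0.031],"twist":[8.5,-13,-1.6],"fingers":-1}]' 20
python3 -m creep '[{"linear":[0,0,0],"twist":[0,0,0],"fingers":-0.6},{"linear":[0,0,0],"twist":[0,0,0],"fingers":-0.6},{"linear":[0,0,0],"twist":[0,0,0],"fingers":-0.6}]'
python3 - <<'E'
from h import *
yw=-.488;c=np.array([.5583,-.3003,.077]);t=.45
Rt=Rtilt(yw,t,1);zc=-Rt.apply([1,0,0]);g=c+zc*(.034-.025)
snap('side','s3')
p=cv2.imread('pics/s3.png')[120:330,200:420];cv2.imwrite('pics/s3c.png',cv2.resize(p,None,fx=2.8,fy=2.8,interpolation=cv2.INTER_CUBIC))
go(g+zc*.06,Rt)
E
```

```text
time: 6.67
position: [0.5122, -0.2635, 0.2027]
tool_rot: [0.27, 1.096, -0.426]
ft_force: [1.4, 0.2, -0.6]
grip_width: 1.001
time: 6.92
position: [0.5134, -0.2607, 0.2034]
tool_rot: [0.269, 1.098, -0.424]
ft_force: [0.3, 0.1, 0.6]
grip_width: 0.859
t 6.97 tcp [ 0.5142 -0.2601  0.2043] F [ 0.02 -0.29 -0.13] w 0.834
tgt [ 0.5349 -0.2879  0.1319] linear [ 0.0787 -0.0154 -0.0036] twist [ 0.61  0.09 -0.44]
```

View pics/s3c.png

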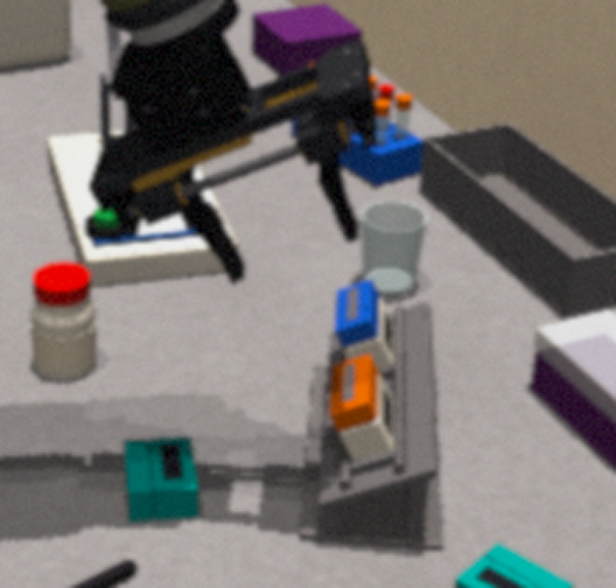

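```bash
python3 -m creep '[{"linear":[0.02,-0.015,-0.0036],"twist":[0.6,0,-0.4],"fingers":-0.6},{"linear":[0.05,-0.015,-0.0036],"twist":[0.6,0,-0.4],"fingers":-0.6},{"linear":[0.078,-0.015,-0.0036],"twist":[0.6,0,-0.4],"fingers":-0.6},{"linear":[0.078,-0.015,-0.0036],"twist":[0.6,0,-0.4],"fingers":-0.6},{"linear":[0.078,-0.015,-0.0036],"twist":[0.6,0,-0.4],"fingers":-0.6}]'
python3 - <<'E'
from h import *
yw=-.488;c=np.array([.5583,-.3003,.077]);t=.45
Rt=Rtilt(yw,t,1);zc=-Rt.apply([1,0,0]);g=c+zc*(.034-.025)
snap('side','s4')
p=cv2.imread('pics/s4.png')[150:330,230:420];cv2.imwrite('pics/s4c.png',cv2.resize(p,None,fx=3.2,fy=3.2,interpolation=cv2.INTER_CUBIC))
go(g,Rt)
E
```

```text
time: 7.38
position: [0.5342, -0.287, 0.1313]
tool_rot: [0.272, 1.099, -0.435]
ft_force: [-0.4, -0.2, 0.2]
grip_width: 0.801
t 7.43 tcp [ 0.5349 -0.2874  0.1329] F [ 0.67 -0.4  -0.03] w 0.799
tgt [ 0.5579 -0.3001  0.0779] linear [ 0.061  -0.0004 -0.0003] twist [ 0.04  0.08 -0.03]
```

View pics/s4c.png

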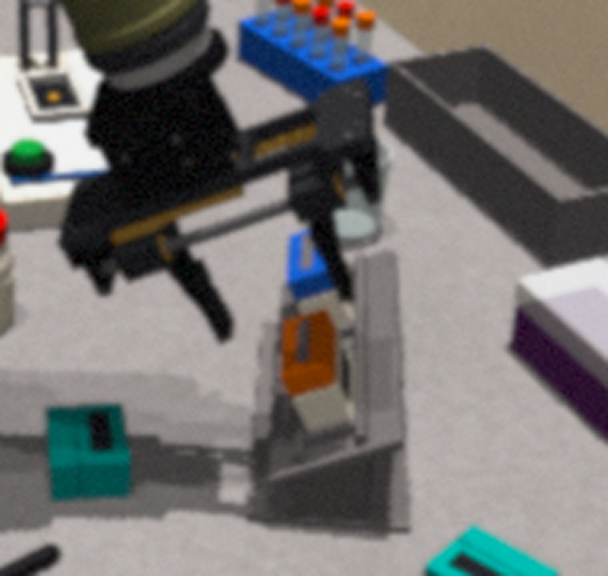

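```bash
python3 -m creep '[{"linear":[0.02,0,0],"twist":[0,0,0],"fingers":-0.6},{"linear":[0.04,0,0],"twist":[0,0,0],"fingers":-0.6},{"linear":[0.055,0,0],"twist":[0,0,0],"fingers":-0.6},{"linear":[0.06,0,0],"twist":[0,0,0],"fingers":-0.6},{"linear":[0.06,0,0],"twist":[0,0,0],"fingers":-0.3},{"linear":[0.06,0,0],"twist":[0,0,0],"fingers":-0.1}]'
python3 - <<'E'
from h import *
yw=-.488;c=np.array([.5583,-.3003,.077]);t=.45
Rt=Rtilt(yw,t,1);zc=-Rt.apply([1,0,0]);g=c+zc*(.034-.025)
snap('side','s5')
p=cv2.imread('pics/s5.png')[150:330,230:420];cv2.imwrite('pics/s5c.png',cv2.resize(p,None,fx=3.2,fy=3.2,interpolation=cv2.INTER_CUBIC))
go(g,Rt)
E
```

```text
time: 7.93
position: [0.5578, -0.3006, 0.0797]
tool_rot: [0.274, 1.094, -0.435]
ft_force: [0.1, -0.1, 0.4]
grip_width: 0.717
t 7.98 tcp [ 0.5579 -0.3007  0.0799] F [ 0.46 -0.63  0.23] w 0.678
tgt [ 0.5579 -0.3001  0.0779] linear [ 0.0017  0.0006 -0.0011] twist [-0.07  0.19 -0.06]
```

View pics/s5c.png

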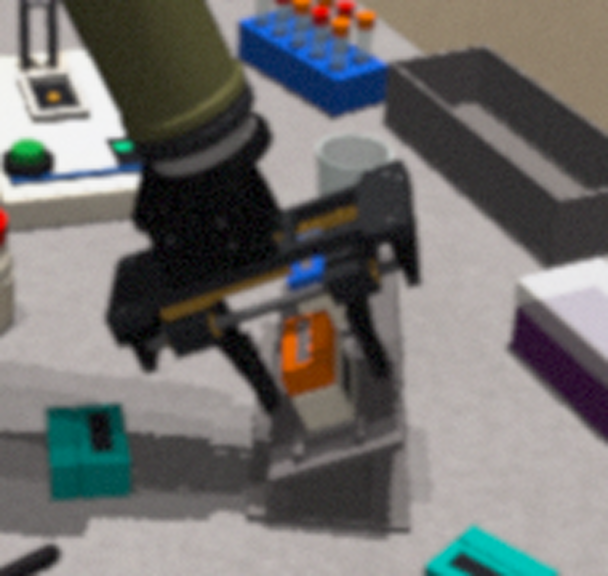

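The fingers straddle the orange cartridge and blue is clear. I close.

```bash
python3 -m creep '[{"linear":[0,0,0],"twist":[0,0,0],"fingers":0.5},{"linear":[0,0,0],"twist":[0,0,0],"fingers":1},{"linear":[0,0,0],"twist":[0,0,0],"fingers":1},{"linear":[0,0,0],"twist":[0,0,0],"fingers":1},{"linear":[0,0,0],"twist":[0,0,0],"fingers":1},{"linear":[0,0,0],"twist":[0,0,0],"fingers":1},{"linear":[0,0,0],"twist":[0,0,0],"fingers":1}]' 25
python3 -c "
from h import *
print(st()['grip_width'],st()['qd'].round(3))"
```

```text
time: 8.57
position: [0.5572, -0.3006, 0.0783]
tool_rot: [0.274, 1.096, -0.436]
ft_force: [-3.2, 3.3, 6.2]
grip_width: 0.343
0.3433103156519125 [ 0.001  0.002 -0.    -0.002 -0.001  0.003 -0.   ]
```

```bash
python3 -m creep '[{"linear":[-0.01,0,0],"twist":[0,0,0],"fingers":1},{"linear":[-0.025,0,0],"twist":[0,0,0],"fingers":1},{"linear":[-0.05,0,0],"twist":[0,0,0],"fingers":1},{"linear":[-0.085,0,0],"twist":[0,0,0],"fingers":1},{"linear":[-0.12,0,0],"twist":[0,0,0],"fingers":1},{"linear":[-0.15,0,0],"twist":[0,0,0],"fingers":1},{"linear":[-0.15,0,0],"twist":[0,0,0],"fingers":1},{"linear":[-0.15,0,0],"twist":[0,0,0],"fingers":1}]' 25
python3 - <<'E'
from h import *
snap('side','s6')
p=cv2.imread('pics/s6.png')[90:330,180:420];cv2.imwrite('pics/s6c.png',cv2.resize(p,None,fx=2.5,fy=2.5,interpolation=cv2.INTER_CUBIC))
go(sw(0,0,34+120),Rdown(YW))
E
```

```text
time: 9.23
position: [0.4998, -0.27, 0.2147]
tool_rot: [0.275, 1.093, -0.435]
ft_force: [-0.5, 0.5, -2.0]
grip_width: 0.342
t 9.28 tcp [ 0.499  -0.2698  0.2127] F [-1.45  0.04 -1.94] w 0.347
tgt [0.562  0.1943 0.176 ] linear [-0.0373  0.4393 -0.1625] twist [-18.38  25.6    4.15]
```

View pics/s6c.png

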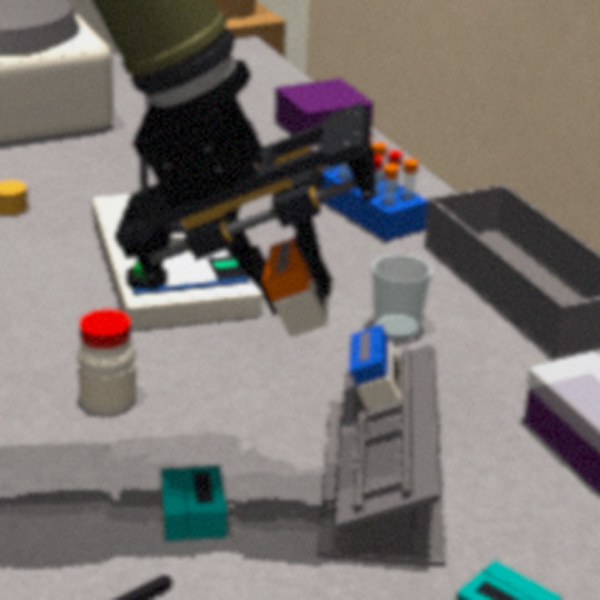

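```bash
python3 -m creep '[{"linear":[-0.06,0.24,-0.09],"twist":[-18.4,25.6,4.15],"fingers":1},{"linear":[-0.06,0.24,-0.09],"twist":[-18.4,25.6,4.15],"fingers":1},{"linear":[-0.06,0.24,-0.09],"twist":[-18.4,25.6,4.15],"fingers":1},{"linear":[-0.06,0.24,-0.09],"twist":[-18.4,25.6,4.15],"fingers":1},{"linear":[-0.06,0.24,-0.09],"twist":[-18.4,25.6,4.15],"fingers":1},{"linear":[-0.06,0.24,-0.09],"twist":[-18.4,25.6,4.15],"fingers":1},{"linear":[-0.06,0.24,-0.09],"twist":[-18.4,25.6,4.15],"fingers":1},{"linear":[-0.06,0.24,-0.09],"twist":[-18.4,25.6,4.15],"fingers":1}]' 25
python3 - <<'E'
from h import *
go(sw(0,0,34+120),Rdown(YW))
E
```

```text
time: 9.95
position: [0.5174, -0.0023, 0.2249]
tool_rot: [0.12, 1.572, -0.123]
ft_force: [0.4, 0.0, -2.2]
grip_width: 0.347
t 9.95 tcp [ 0.5174 -0.0023  0.2249] F [ 0.42  0.01 -2.23] w 0.347
tgt [0.562  0.1943 0.176 ] linear [0.0484 0.2012 0.014 ] twist [ 0.48 -0.27  0.12]
```

```bash
python3 -m creep '[{"linear":[0,0.2,0.014],"twist":[0.5,0,0],"fingers":1},{"linear":[0,0.2,0.014],"twist":[0.5,0,0],"fingers":1},{"linear":[0,0.2,0.014],"twist":[0.5,0,0],"fingers":1},{"linear":[0,0.2,0.014],"twist":[0.5,0,0],"fingers":1},{"linear":[0.02,0.2,0.014],"twist":[0.5,0,0],"fingers":1},{"linear":[0.048,0.2,0.014],"twist":[0.5,0,0],"fingers":1},{"linear":[0.048,0.2,0.014],"twist":[0.5,0,0],"fingers":1},{"linear":[0.048,0.2,0.014],"twist":[0.5,0,0],"fingers":1}]' 25
python3 -m creep '[{"linear":[0,0,0],"twist":[0,0,0],"fingers":1},{"linear":[0,0,0],"twist":[0,0,0],"fingers":1},{"linear":[0,0,0],"twist":[0,0,0],"fingers":1}]'
python3 - <<'E'
from h import *
snap('side','s7');snap('top','t7')
p=cv2.imread('pics/s7.png')[60:240,170:320];cv2.imwrite('pics/s7c.png',cv2.resize(p,None,fx=4,fy=3.3,interpolation=cv2.INTER_CUBIC))
print(nets.place_of('side','cart_orange_center')[:3]);print(nets.place_of('top','cart_orange_center')[:3])
go(sw(0,0,34+30),Rdown(YW))
E
```

```text
time: 10.62
position: [0.5625, 0.1848, 0.1763]
tool_rot: [0.131, 1.572, -0.141]
ft_force: [-0.7, -0.7, -0.5]
grip_width: 0.338
time: 10.87
position: [0.5649, 0.1859, 0.1813]
tool_rot: [0.137, 1.564, -0.136]
ft_force: [-0.2, 0.2, -1.1]
grip_width: 0.341
[{'centre': [0.4801, -0.4729, 0.0133], 'conf': 0.97}, {'centre': [0.5954, -0.4435, 0.0136], 'conf': 0.94}, {'centre': [0.4267, -0.2401, 0.012], 'conf': 0.85}]
[{'centre': [0.4812, -0.4741, 0.0146], 'conf': 0.73}, {'centre': [0.5979, -0.4434, 0.0131], 'conf': 0.58}, {'centre': [0.5643, 0.1892, 0.1805], 'conf': 0.44}]
t 11.07 tcp [0.5641 0.1869 0.1805] F [ 0.69 -0.18 -2.29] w 0.343
tgt [0.562  0.1943 0.086 ] linear [ 0.0945  0.0069 -0.0034] twist [-0.52  0.05 -0.  ]
```

View pics/s7c.png

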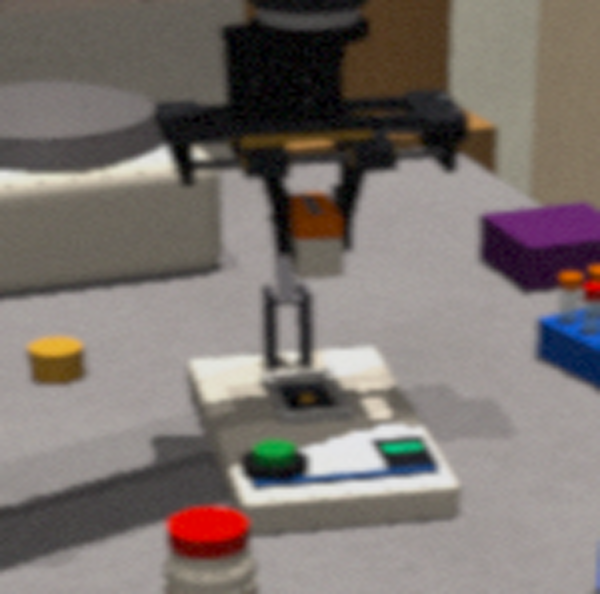

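View pics/t7.png

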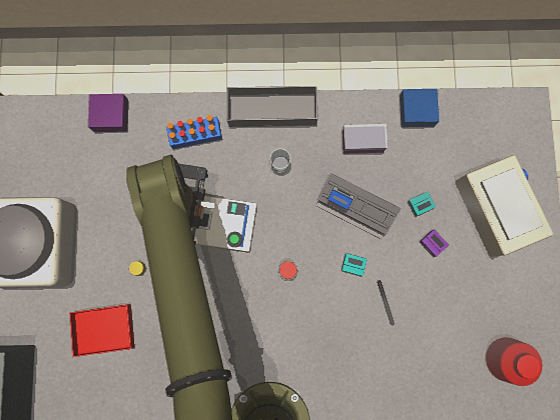

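```bash
python3 - <<'E'
from h import *
d=np.load('pics/s7.npy');p=cv2.imread('pics/s7.png')[:,:,::-1].astype(int);P=cloud('side',d)
print('cam',np.array(viewer.camera_params('side')['cam_to_world'])[:3,3])
Q=R.from_euler('z',-YW).apply((P-S).reshape(-1,3)).reshape(P.shape)*1000
s=st();t=R.from_euler('z',-YW).apply(s['position']-S)*1000;print('tcp sock',t)
r,g,b=p[...,0],p[...,1],p[...,2]
m=(r>110)&(b<70)&(g<100)&(abs(Q[...,0])<40)&(abs(Q[...,1])<70)&(Q[...,2]>100)
q=Q[m];print('orange',len(q),q.min(0),q.max(0),np.median(q,0))
x0,x1=250//4,360//4
for v in range(60+int(190/3.3),60+int(280/3.3),3):
    print(v,[(p[v,u].tolist(),Q[v,u].round(0).astype(int).tolist()) for u in range(170+74,170+87,4)])
E
```

```text
cam [ 0.1323566  -1.03422688  0.68942538]
tcp sock [  3.24824137  -6.92824718 150.53422174]
orange 19 [-12.40861527 -33.34853476 173.94400555] [ 37.19109716  16.28772967 444.19212443] [ 16.07212399 -28.54211908 237.52168498]
117 [([155, 144, 143], [99, 584, -29]), ([164, 142, 132], [117, 597, -35]), ([134, 126, 125], [130, 585, -31]), ([15, 10, 9], [26, -17, 191])]
120 [([84, 39, 6], [-1, 10, 175]), ([71, 40, 27], [9, 5, 176]), ([88, 60, 48], [19, 3, 176]), ([11, 16, 15], [26, -15, 182])]
123 [([90, 41, 6], [-4, -10, 174]), ([55, 39, 38], [5, -17, 176]), ([88, 37, 0], [14, -22, 177]), ([10, 6, 7], [25, -20, 176])]
126 [([92, 39, 3], [-8, -33, 175]), ([98, 42, 0], [1, -40, 177]), ([106, 47, 1], [12, -34, 174]), ([41, 22, 16], [25, -20, 168])]
129 [([90, 38, 0], [-9, -33, 167]), ([101, 43, 0], [1, -37, 168]), ([102, 46, 0], [12, -33, 165]), ([46, 33, 28], [25, -20, 160])]
132 [([95, 66, 52], [-8, -30, 158]), ([105, 76, 58], [2, -30, 157]), ([100, 77, 60], [11, -37, 159]), ([48, 41, 37], [26, -18, 150])]
135 [([85, 81, 73], [-8, -31, 150]), ([106, 103, 90], [1, -36, 151]), ([106, 102, 92], [12, -31, 148]), ([83, 80, 79], [26, -14, 140])]
138 [([87, 84, 74], [-9, -32, 142]), ([110, 105, 94], [1, -37, 143]), ([107, 101, 92], [11, -37, 142]), ([146, 140, 139], [104, 378, -31])]
141 [([97, 91, 86], [-9, -32, 134]), ([105, 100, 89], [1, -36, 134]), ([110, 104, 92], [12, -31, 132]), ([150, 145, 141], [99, 353, -32])]
```

```bash
python3 - <<'E'
from h import *
for n,f in(('side','s0'),('side','s1'),('side','s2'),('side','s7'),('top','t0')):
    d=np.load(f'pics/{f}.npy');p=cv2.imread(f'pics/{f}.png')[:,:,::-1].astype(int);P=cloud(n,d)
    Q=R.from_euler('z',-YW).apply((P-S).reshape(-1,3)).reshape(P.shape)*1000
    r,g,b=p[...,0],p[...,1],p[...,2]
    m=(r-b>60)&(r>g+20)&(g>b)&(abs(Q[...,0])<12)&(abs(Q[...,1])<14)&(Q[...,2]<15)
    q=Q[m];print(f,'pin',len(q),q.mean(0).round(1) if len(q) else '')
    m=(Q[...,2]>6)&(Q[...,2]<16)&(abs(Q[...,0])<45)&(abs(Q[...,1])<48)
    q=Q[m];print(' rim',len(q),np.percentile(q,[3,50,97],axis=0).round(1).tolist())
    m=(abs(Q[...,2])<60)&(Q[...,0]>-65)&(Q[...,0]<-15)&(Q[...,1]<-90)&(Q[...,1]>-140)&(g>r+50)&(g>b+40)
    q=Q[m];print(' btn',len(q),q.mean(0).round(1))
E
python3 - <<'E'
from h import *
p=cv2.imread('pics/s7.png')[140:215,215:290];cv2.imwrite('pics/s7d.png',cv2.resize(p,None,fx=8,fy=8,interpolation=cv2.INTER_CUBIC))
c=viewer.camera_params('side');K=np.array(c['K']);T=np.linalg.inv(np.array(c['cam_to_world']))
for z,X,Y in[(10,25.5,40.5),(10,18.5,33.5),(0,18.5,33.5),(5,0,0)]:
    for a,b in((1,1),(1,-1),(-1,-1),(-1,1)):
        q=T@np.append(sw(a*X,b*Y,z),1);u=K@(q[:3]/q[2]);print(z,X,a,b,((u[:2]-[215,140])*8).round(0))
E
```

```text
s0 pin 1 [ 0.1 -0.5  4.6]
 rim 128 [[-22.6, -42.1, 6.4], [1.2, -5.4, 9.1], [25.9, 39.6, 11.5]]
 btn 51 [ -41.  -117.2   20.5]
s1 pin 3 [1.2 0.7 2.9]
 rim 130 [[-23.2, -42.6, 6.4], [3.7, -7.8, 9.0], [26.5, 39.3, 11.7]]
 btn 25 [ -42.  -120.4   21.4]
s2 pin 2 [ 1.6 -0.1  4.2]
 rim 129 [[-22.7, -42.4, 6.2], [1.6, -7.4, 9.0], [26.7, 39.7, 12.0]]
 btn 24 [ -42.2 -120.8   20.8]
s7 pin 0 
 rim 127 [[-23.0, -42.7, 6.2], [5.7, -5.2, 9.2], [26.6, 39.9, 12.5]]
 btn 56 [ -41.3 -117.4   20.4]
t0 pin 2 [-3.9 -1.5  3.7]
 rim 198 [[-30.8, -39.9, 6.2], [-7.6, -2.0, 9.4], [24.4, 39.0, 15.0]]
 btn 71 [ -44.6 -116.6   21.9]
10 25.5 1 1 [298. 249.]
10 25.5 1 -1 [343. 351.]
10 25.5 -1 -1 [194. 365.]
10 25.5 -1 1 [155. 261.]
10 18.5 1 1 [282. 259.]
10 18.5 1 -1 [319. 344.]
10 18.5 -1 -1 [211. 354.]
10 18.5 -1 1 [178. 268.]
0 18.5 1 1 [282. 284.]
0 18.5 1 -1 [319. 370.]
0 18.5 -1 -1 [212. 380.]
0 18.5 -1 1 [178. 294.]
5 0 1 1 [247. 318.]
5 0 1 -1 [247. 318.]
5 0 -1 -1 [247. 318.]
5 0 -1 1 [247. 318.]
```

View pics/s7d.png

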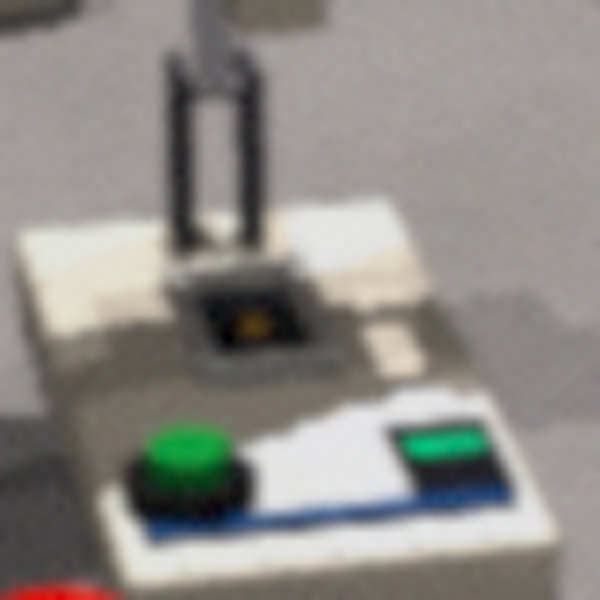

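```bash
python3 -c "
from h import *
go(sw(.8,-3.4,33.5+16),Rdown(YW))"
```

```text
t 11.07 tcp [0.5641 0.1869 0.1805] F [ 0.69 -0.18 -2.29] w 0.343
tgt [0.5622 0.1908 0.0715] linear [ 0.109   0.0035 -0.0026] twist [-0.52  0.05 -0.  ]
```

```bash
python3 -m creep '[{"linear":[0.03,0.0035,-0.0026],"twist":[-0.5,0,0],"fingers":1},{"linear":[0.06,0.0035,-0.0026],"twist":[-0.5,0,0],"fingers":1},{"linear":[0.09,0.0035,-0.0026],"twist":[-0.5,0,0],"fingers":1},{"linear":[0.105,0.0035,-0.0026],"twist":[-0.5,0,0],"fingers":1},{"linear":[0.109,0.0035,-0.0026],"twist":[-0.5,0,0],"fingers":1},{"linear":[0.109,0.0035,-0.0026],"twist":[-0.5,0,0],"fingers":1},{"linear":[0.109,0.0035,-0.0026],"twist":[-0.5,0,0],"fingers":1},{"linear":[0.109,0.0035,-0.0026],"twist":[-0.5,0,0],"fingers":1}]'
python3 - <<'E'
from h import *
p,d=snap('side','s8')
q=cv2.imread('pics/s8.png')[140:215,215:290];cv2.imwrite('pics/s8d.png',cv2.resize(q,None,fx=8,fy=8,interpolation=cv2.INTER_CUBIC))
go(sw(.8,-3.4,33.5+16),Rdown(YW))
P=cloud('side',d);Q=R.from_euler('z',-YW).apply((P-S).reshape(-1,3)).reshape(P.shape)*1000
m=(Q[...,2]>20)&(Q[...,2]<62)&(Q[...,1]>-48)&(Q[...,1]<-24)&(abs(Q[...,0])<14)
q=Q[m];print(len(q),np.median(q,0),q.min(0),q.max(0))
x=Q[m&True];print(np.percentile(x[:,0],[2,98]))
E
```

```text
time: 11.73
position: [0.5632, 0.1914, 0.0726]
tool_rot: [0.128, 1.564, -0.127]
ft_force: [0.4, 0.1, -1.3]
grip_width: 0.343
t 11.78 tcp [0.5631 0.1914 0.0726] F [-0.04 -0.36 -0.66] w 0.342
tgt [0.5622 0.1908 0.0715] linear [ 0.0011 -0.0008 -0.0007] twist [ 0.01  0.15 -0.06]
138 [  0.66323841 -30.880283    40.8529653 ] [-11.0295029  -38.38677144  20.48199001] [ 13.9613656  -24.85863113  61.9532669 ]
[-10.26691352  13.74369743]
```

View pics/s8d.png

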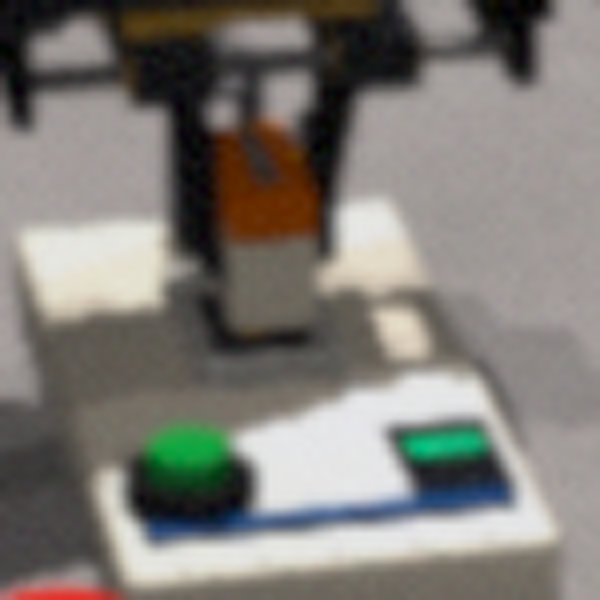

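Both image and depth put the cartridge within about 2 mm of the pocket centre. I lower it slowly.

```bash
python3 -m creep '[{"linear":[0.003,-0.0004,0],"twist":[0,0,0],"fingers":1},{"linear":[0.005,-0.0004,0],"twist":[0,0,0],"fingers":1},{"linear":[0.007,-0.0004,0],"twist":[0,0,0],"fingers":1},{"linear":[0.009,-0.0004,0],"twist":[0,0,0],"fingers":1},{"linear":[0.011,-0.0004,0],"twist":[0,0,0],"fingers":1},{"linear":[0.011,-0.0004,0],"twist":[0,0,0],"fingers":1},{"linear":[0.011,-0.0004,0],"twist":[0,0,0],"fingers":1}]'
python3 - <<'E'
from h import *
go(sw(.8,-3.4,33.5),Rdown(YW))
p,d=snap('side','s9')
q=cv2.imread('pics/s9.png')[140:215,215:290];cv2.imwrite('pics/s9d.png',cv2.resize(q,None,fx=8,fy=8,interpolation=cv2.INTER_CUBIC))
E
```

```text
time: 12.37
position: [0.5615, 0.1906, 0.0594]
tool_rot: [0.127, 1.568, -0.128]
ft_force: [0.1, 0.3, -1.6]
grip_width: 0.344
t 12.37 tcp [0.5615 0.1906 0.0594] F [ 0.07  0.33 -1.57] w 0.344
tgt [0.5622 0.1908 0.0555] linear [0.0039 0.0003 0.0007] twist [ 0.03 -0.03  0.07]
```

View pics/s9d.png

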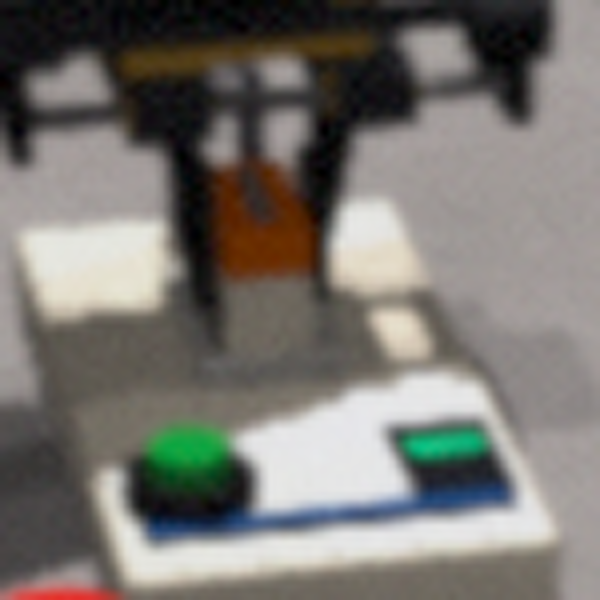

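```bash
python3 -m creep '[{"linear":[0.001,0,0],"twist":[0,0,0],"fingers":1},{"linear":[0.002,0,0],"twist":[0,0,0],"fingers":1},{"linear":[0.003,0,0],"twist":[0,0,0],"fingers":1},{"linear":[0.0038,0,0],"twist":[0,0,0],"fingers":1},{"linear":[0.0038,0,0],"twist":[0,0,0],"fingers":1},{"linear":[0.0038,0,0],"twist":[0,0,0],"fingers":1}]'
```

```text
time: 12.92
position: [0.5617, 0.1906, 0.0559]
tool_rot: [0.127, 1.567, -0.128]
ft_force: [-0.7, -0.8, 0.8]
grip_width: 0.342
```

```bash
python3 -m creep '[{"linear":[0.001,0,0],"twist":[0,0,0],"fingers":1},{"linear":[0.001,0,0],"twist":[0,0,0],"fingers":1},{"linear":[0.001,0,0],"twist":[0,0,0],"fingers":0.2},{"linear":[0.001,0,0],"twist":[0,0,0],"fingers":-0.2},{"linear":[0.001,0,0],"twist":[0,0,0],"fingers":-0.3},{"linear":[0.001,0,0],"twist":[0,0,0],"fingers":-0.3},{"linear":[0.001,0,0],"twist":[0,0,0],"fingers":-0.3},{"linear":[0.001,0,0],"twist":[0,0,0],"fingers":-0.3}]'
python3 - <<'E'
from h import *
p,d=snap('side','s10')
q=cv2.imread('pics/s10.png')[140:215,215:290];cv2.imwrite('pics/s10d.png',cv2.resize(q,None,fx=8,fy=8,interpolation=cv2.INTER_CUBIC))
print(st()['ft_force'],st()['grip_width'])
E
```

```text
time: 13.58
position: [0.5616, 0.1905, 0.0547]
tool_rot: [0.127, 1.567, -0.129]
ft_force: [0.3, 0.1, -0.7]
grip_width: 0.628
[-0.40830697  0.16975395 -0.20404436] 0.6397394789553221
```

View pics/s10d.png

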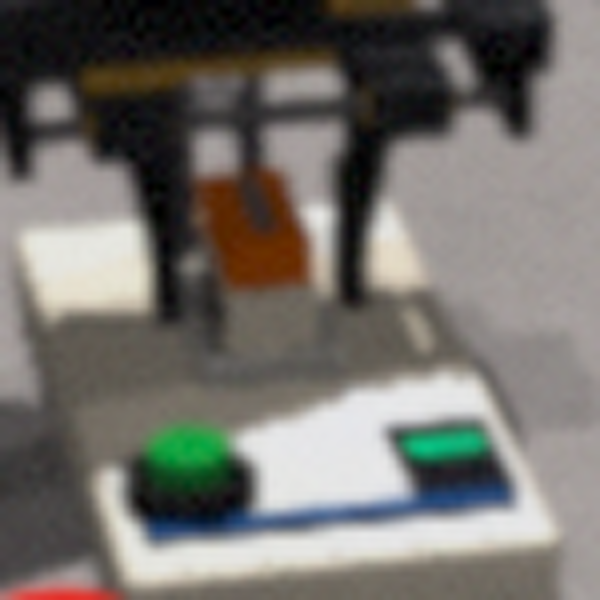

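```bash
python3 -m creep '[{"linear":[-0.02,0,0],"twist":[0,0,0],"fingers":-0.3},{"linear":[-0.05,0,0],"twist":[0,0,0],"fingers":-0.3},{"linear":[-0.09,0,0],"twist":[0,0,0],"fingers":-0.3},{"linear":[-0.13,0,0],"twist":[0,0,0],"fingers":-0.3},{"linear":[-0.17,0,0],"twist":[0,0,0],"fingers":-0.3},{"linear":[-0.21,0,0],"twist":[0,0,0],"fingers":-0.3},{"linear":[-0.24,0,0],"twist":[0,0,0],"fingers":-0.3},{"linear":[-0.24,0,0],"twist":[0,0,0],"fingers":-0.3}]'
python3 - <<'E'
from h import *
p,d=snap('side','s11')
q=cv2.imread('pics/s11.png')[140:215,215:290];cv2.imwrite('pics/s11d.png',cv2.resize(q,None,fx=8,fy=8,interpolation=cv2.INTER_CUBIC))
P=cloud('side',d);Q=R.from_euler('z',-YW).apply((P-S).reshape(-1,3)).reshape(P.shape)*1000
pi=p.astype(int);r,g,b=pi[...,0],pi[...,1],pi[...,2]
m=(r-b>60)&(r>g+25)&(abs(Q[...,0])<30)&(abs(Q[...,1])<45)&(Q[...,2]>25)&(Q[...,2]<70)
q=Q[m];top=q[q[:,2]>45];print(len(q),len(top),'top',np.median(top,0),np.percentile(top,[3,97],axis=0))
A=np.c_[top[:,:2],np.ones(len(top))];print('plane',np.linalg.lstsq(A,top[:,2],rcond=None)[0])
a=1.87
hw=np.array([.5799,.3045,.2252]);go(hw+[0,0,.07],Rdown(YW))
E
```

```text
time: 14.3
position: [0.5647, 0.1916, 0.3028]
tool_rot: [0.132, 1.556, -0.123]
ft_force: [0.9, -0.1, -0.1]
grip_width: 0.652
133 89 top [-0.71140253 -9.25961886 49.19303645] [[-11.88709293 -33.65217733  45.84733302]
 [ 14.49667382  25.87190573  51.54385743]]
plane [1.53949785e-02 4.36670280e-03 4.90798927e+01]
t 14.35 tcp [0.5636 0.1912 0.2992] F [ 0.05 -0.19 -1.02] w 0.651
tgt [0.5799 0.3045 0.2872] linear [ 0.0124  0.1144 -0.0024] twist [ 0.01  0.36 -0.21]
```

View pics/s11d.png

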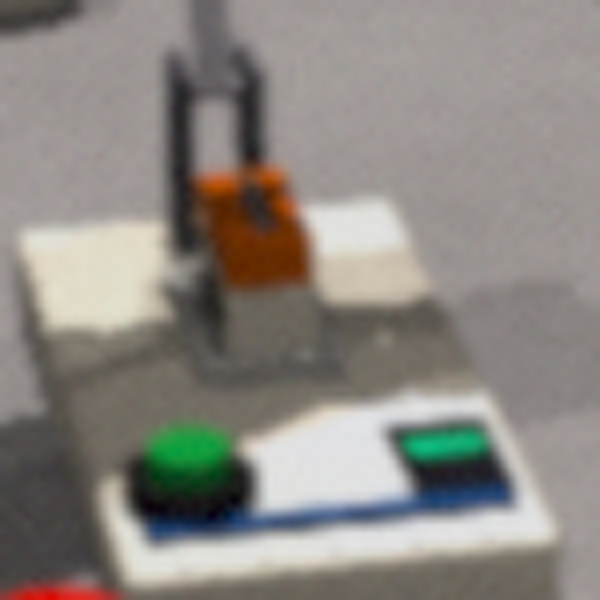

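The cartridge is seated: its top plane is at 49 mm, level, and inside the rim. Next I go back to the handle.

```bash
python3 -m creep '[{"linear":[0,0.035,-0.002],"twist":[0,0,0],"fingers":0},{"linear":[0,0.07,-0.002],"twist":[0,0,0],"fingers":0},{"linear":[0,0.1,-0.002],"twist":[0,0,0],"fingers":0},{"linear":[0,0.114,-0.002],"twist":[0,0,0],"fingers":0},{"linear":[0.012,0.114,-0.002],"twist":[0,0,0],"fingers":0},{"linear":[0.012,0.114,-0.002],"twist":[0,0,0],"fingers":0},{"linear":[0.012,0.114,-0.002],"twist":[0,0,0],"fingers":0},{"linear":[0.012,0.114,-0.002],"twist":[0,0,0],"fingers":0}]'
python3 - <<'E'
from h import *
hw=np.array([.5799,.3045,.2252]);go(hw,Rdown(YW))
p,d=snap('side','s12')
q=cv2.imread('pics/s12.png')[60:210,190:310];cv2.imwrite('pics/s12d.png',cv2.resize(q,None,fx=4,fy=4,interpolation=cv2.INTER_CUBIC))
print(nets.place_of('side','clamp_handle')[:2])
go(hw,Rdown(YW))
E
```

```text
time: 15.02
position: [0.5786, 0.3011, 0.2824]
tool_rot: [0.128, 1.567, -0.132]
ft_force: [-0.3, -0.6, 1.0]
grip_width: 0.5
t 15.02 tcp [0.5786 0.3011 0.2824] F [-0.29 -0.57  0.99] w 0.5
tgt [0.5799 0.3045 0.2172] linear [0.0652 0.0037 0.0008] twist [-0.15 -0.02  0.13]
[{'centre': [0.5792, 0.3068, 0.2216], 'conf': 0.67}]
t 15.12 tcp [0.5787 0.3019 0.2833] F [0.33 0.13 0.51] w 0.5
tgt [0.5799 0.3045 0.2172] linear [0.0661 0.0029 0.0007] twist [-0.12  0.03  0.04]
```

View pics/s12d.png

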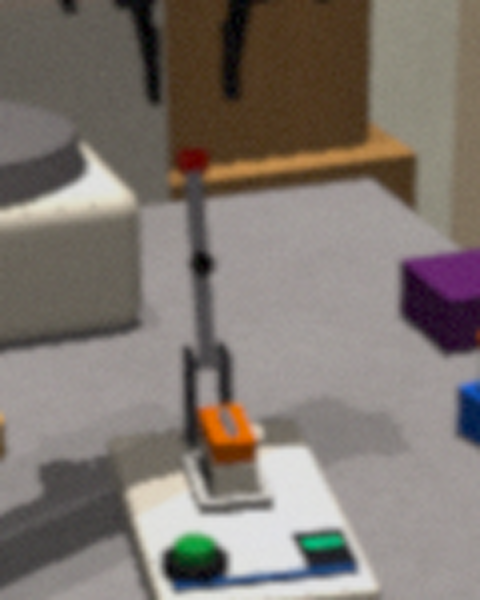

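Handle confirmed at (0.579, 0.307, 0.222), so I descend and pinch.

```bash
python3 -m creep '[{"linear":[0.035,0.003,0.001],"twist":[0,0,0],"fingers":0},{"linear":[0.066,0.003,0.001],"twist":[0,0,0],"fingers":0},{"linear":[0.066,0.003,0.001],"twist":[0,0,0],"fingers":0.2},{"linear":[0.066,0.003,0.001],"twist":[0,0,0],"fingers":0.8},{"linear":[0.066,0.003,0.001],"twist":[0,0,0],"fingers":1},{"linear":[0.066,0.003,0.001],"twist":[0,0,0],"fingers":1},{"linear":[0.066,0.003,0.001],"twist":[0,0,0],"fingers":1},{"linear":[0.066,0.003,0.001],"twist":[0,0,0],"fingers":1}]' 20
python3 -c "
from h import *
go([.5799,.3045,.2252],Rdown(YW))"
```

```text
time: 15.78
position: [0.5801, 0.3074, 0.2193]
tool_rot: [0.129, 1.565, -0.126]
ft_force: [-2.3, 1.1, 5.7]
grip_width: 0.228
t 15.78 tcp [0.5801 0.3074 0.2193] F [-2.31  1.07  5.67] w 0.228
tgt [0.5799 0.3045 0.2172] linear [ 0.0021 -0.0029  0.0002] twist [ 0.05  0.1  -0.13]
```

```bash
python3 -m creep '[{"linear":[-0.0054,-0.0246,0],"twist":[0,0,0],"fingers":1},{"linear":[-0.0062,-0.0525,0],"twist":[0,0,0],"fingers":1},{"linear":[-0.0015,-0.08,0],"twist":[0,0,0],"fingers":1},{"linear":[0.0086,-0.106,0],"twist":[0,0,0],"fingers":1},{"linear":[0.0237,-0.1296,0],"twist":[0,0,0],"fingers":1},{"linear":[0.0432,-0.1497,0],"twist":[0,0,0],"fingers":1},{"linear":[0.0663,-0.1655,0],"twist":[0,0,0],"fingers":1},{"linear":[0.0854,-0.1741,0],"twist":[0,0,0],"fingers":1}]' 20
python3 -m creep '[{"linear":[0,0,0],"twist":[0,0,0],"fingers":1},{"linear":[0,0,0],"twist":[0,0,0],"fingers":1}]' 20
python3 -c "
from h import *
go(sw(0,-70,62),Rdown(YW))"
```

```text
time: 16.45
position: [0.5516, 0.1326, 0.1315]
tool_rot: [0.13, 1.565, -0.129]
ft_force: [-0.9, 2.1, 0.6]
grip_width: 0.226
time: 16.62
position: [0.5516, 0.1325, 0.1314]
tool_rot: [0.126, 1.567, -0.132]
ft_force: [-1.2, -3.4, -0.3]
grip_width: 0.225
t 16.62 tcp [0.5516 0.1325 0.1314] F [-1.24 -3.38 -0.32] w 0.225
tgt [0.5506 0.1252 0.084 ] linear [ 0.0474 -0.0071  0.0002] twist [-0.07 -0.    0.18]
```

```bash
python3 -m creep '[{"linear":[0.01,-0.003,0],"twist":[0,0,0],"fingers":1},{"linear":[0.02,-0.005,0],"twist":[0,0,0],"fingers":1},{"linear":[0.033,-0.0068,0],"twist":[0,0,0],"fingers":1},{"linear":[0.042,-0.0073,0],"twist":[0,0,0],"fingers":1},{"linear":[0.048,-0.0073,0],"twist":[0,0,0],"fingers":1},{"linear":[0.049,-0.0073,0],"twist":[0,0,0],"fingers":1},{"linear":[0.049,-0.0073,0],"twist":[0,0,0],"fingers":1}]' 20
```

```text
time: 17.2
position: [0.5505, 0.1259, 0.0828]
tool_rot: [0.126, 1.567, -0.13]
ft_force: [-1.0, -5.6, -0.5]
grip_width: 0.225
```

```bash
python3 -m creep '[{"linear":[0.001,0,0],"twist":[0,0,0],"fingers":1},{"linear":[0.002,0,0],"twist":[0,0,0],"fingers":1},{"linear":[0.003,0,0],"twist":[0,0,0],"fingers":1},{"linear":[0.003,0,0],"twist":[0,0,0],"fingers":1},{"linear":[0.003,0,0],"twist":[0,0,0],"fingers":1}]' 20
```

```text
time: 17.62
position: [0.5507, 0.126, 0.0823]
tool_rot: [0.127, 1.567, -0.13]
ft_force: [-7.1, -6.8, 14.3]
grip_width: 0.23
```

```bash
python3 -m creep '[{"linear":[-0.002,0,0],"twist":[0,0,0],"fingers":-0.2},{"linear":[-0.002,0,0],"twist":[0,0,0],"fingers":-0.2},{"linear":[-0.002,0,0],"twist":[0,0,0],"fingers":-0.2},{"linear":[-0.002,0,0],"twist":[0,0,0],"fingers":-0.2},{"linear":[-0.03,0,0],"twist":[0,0,0],"fingers":-0.2},{"linear":[-0.065,0,0],"twist":[0,0,0],"fingers":-0.2},{"linear":[-0.08,0,0],"twist":[0,0,0],"fingers":-0.2},{"linear":[-0.08,0,0],"twist":[0,0,0],"fingers":0.4}]' 20
python3 - <<'E'
from h import *
p,d=snap('side','s13')
q=cv2.imread('pics/s13.png')[60:210,190:310];cv2.imwrite('pics/s13d.png',cv2.resize(q,None,fx=4,fy=4,interpolation=cv2.INTER_CUBIC))
b=sw(-42,-121,21);print(b,nets.place_of('side','clamp_handle')[:1],nets.place_of('side','start_top')[:1])
go(b+[0,0,.03],Rdown(YW),.011)
E
```

```text
time: 18.28
position: [0.553, 0.1286, 0.1637]
tool_rot: [0.129, 1.56, -0.125]
ft_force: [0.1, -0.3, 0.1]
grip_width: 0.569
[0.50092094 0.08171959 0.051     ] [{'centre': [0.5502, 0.1223, 0.0899], 'conf': 0.51}] [{'centre': [0.4993, 0.0919, 0.0518], 'conf': 0.59}]
t 18.43 tcp [0.5496 0.1276 0.1586] F [-0.12  0.65 -0.42] w 0.463
tgt [0.5009 0.0817 0.092 ] linear [ 0.0667 -0.0531 -0.0406] twist [ 0.06 -0.08  0.07]
```

View pics/s13d.png

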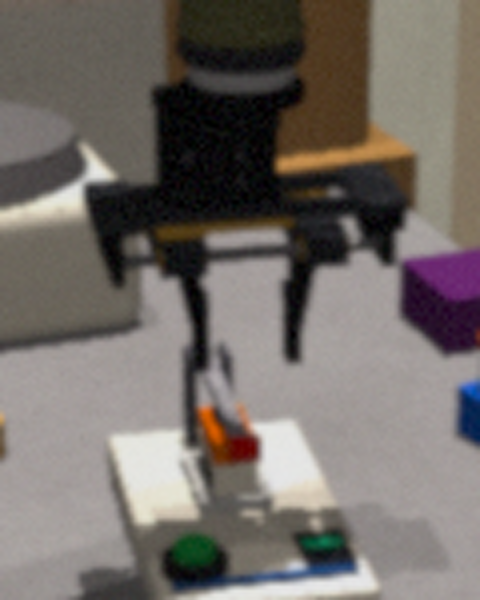

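The lever is shut (handle z is about 0.090, shut is 0.092). I close the fingers and move over the button.

```bash
python3 -m creep '[{"linear":[0,-0.03,-0.02],"twist":[0,0,0],"fingers":1},{"linear":[0,-0.053,-0.041],"twist":[0,0,0],"fingers":1},{"linear":[0.02,-0.053,-0.041],"twist":[0,0,0],"fingers":1},{"linear":[0.045,-0.053,-0.041],"twist":[0,0,0],"fingers":1},{"linear":[0.067,-0.053,-0.041],"twist":[0,0,0],"fingers":1},{"linear":[0.067,-0.053,-0.041],"twist":[0,0,0],"fingers":1},{"linear":[0.067,-0.053,-0.041],"twist":[0,0,0],"fingers":1},{"linear":[0.067,-0.053,-0.041],"twist":[0,0,0],"fingers":1}]' 20
python3 - <<'E'
from h import *
p,d=snap('side','s14')
q=cv2.imread('pics/s14.png')[110:230,190:310];cv2.imwrite('pics/s14d.png',cv2.resize(q,None,fx=5,fy=5,interpolation=cv2.INTER_CUBIC))
b=sw(-42,-121,21)
go(b-[0,0,.006],Rdown(YW),.011)
E
```

```text
time: 19.1
position: [0.5014, 0.0816, 0.0928]
tool_rot: [0.127, 1.567, -0.129]
ft_force: [0.5, -0.4, 0.0]
grip_width: 0.011
t 19.15 tcp [0.5019 0.0818 0.0934] F [ 0.59 -0.16  1.04] w 0.003
tgt [0.5009 0.0817 0.056 ] linear [ 0.0374 -0.0002 -0.001 ] twist [0.02 0.05 0.03]
```

View pics/s14d.png

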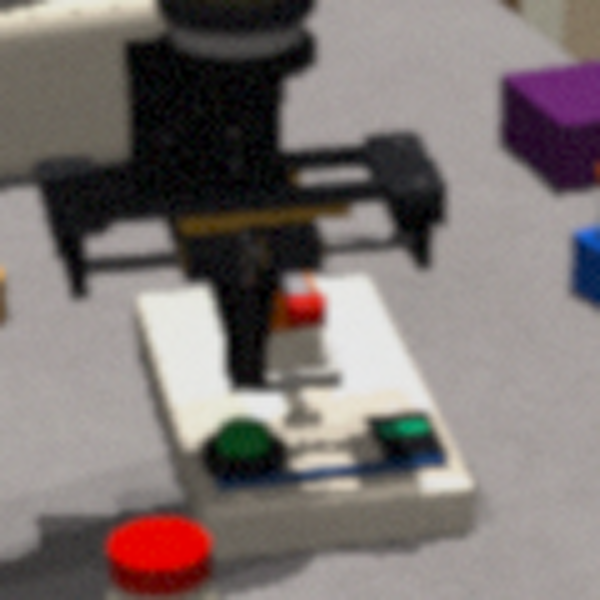

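```bash
python3 -m creep '[{"linear":[0.015,0,-0.001],"twist":[0,0,0],"fingers":1},{"linear":[0.025,0,-0.001],"twist":[0,0,0],"fingers":1},{"linear":[0.03,0,-0.001],"twist":[0,0,0],"fingers":1},{"linear":[0.033,0,-0.001],"twist":[0,0,0],"fingers":1},{"linear":[0.036,0,-0.001],"twist":[0,0,0],"fingers":1},{"linear":[0.037,0,-0.001],"twist":[0,0,0],"fingers":1},{"linear":[0.037,0,-0.001],"twist":[0,0,0],"fingers":1}]' 20
```

```text
time: 19.73
position: [0.5002, 0.0818, 0.0573]
tool_rot: [0.128, 1.568, -0.128]
ft_force: [-4.8, -0.3, 11.9]
grip_width: 0.004
```

```bash
python3 -m creep '[{"linear":[0.001,0,0],"twist":[0,0,0],"fingers":1},{"linear":[0.001,0,0],"twist":[0,0,0],"fingers":1},{"linear":[0.001,0,0],"twist":[0,0,0],"fingers":1}]' 20
python3 - <<'E'
from h import *
p,d=snap('side','s15')
q=cv2.imread('pics/s15.png')[110:230,190:310];cv2.imwrite('pics/s15d.png',cv2.resize(q,None,fx=5,fy=5,interpolation=cv2.INTER_CUBIC))
E
```

```text
time: 19.98
position: [0.5002, 0.0818, 0.0571]
tool_rot: [0.128, 1.568, -0.128]
ft_force: [-7.8, -1.4, 19.4]
grip_width: 0.007
```

View pics/s15d.png

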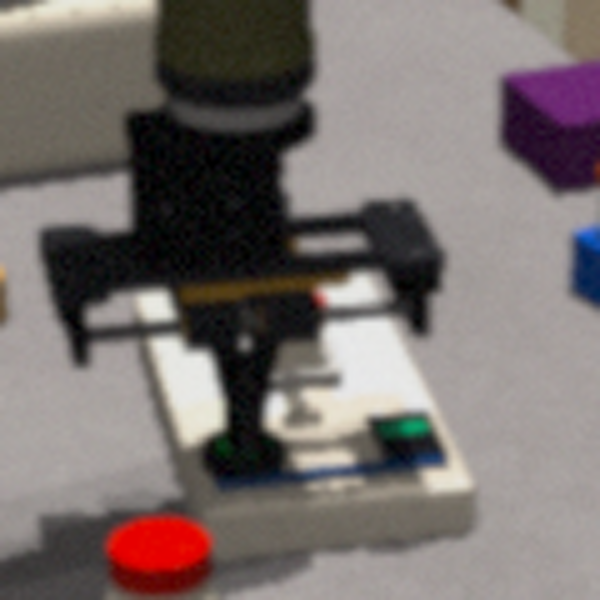

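```bash
python3 - <<'E'
from h import *
for n,f in(('side','s0'),('side','s7'),('top','t0'),('side','s15')):
    d=np.load(f'pics/{f}.npy');p=cv2.imread(f'pics/{f}.png')[:,:,::-1].astype(int);P=cloud(n,d)
    Q=R.from_euler('z',-YW).apply((P-S).reshape(-1,3)).reshape(P.shape)*1000
    r,g,b=p[...,0],p[...,1],p[...,2]
    reg=(abs(Q[...,0]+42)<24)&(abs(Q[...,1]+116)<24)&(abs(Q[...,2]-15)<25)
    m=reg&(g>r+40)&(g>b+30);q=Q[m]
    if len(q): print(f,len(q),np.percentile(q[:,2],[10,50,90]).round(1),q[:,0].min(),q[:,0].max())
    m=reg&(r<70)&(g<70)&(b<70);q=Q[m]
    if len(q): print('  ring',len(q),np.percentile(q[:,2],[5,50,75,95]).round(1),np.percentile(q,[2,98],axis=0).round(0).tolist())
E
```

```text
s0 63 [14.8 20.5 22.3] -52.33757184270658 -28.546627149565413
  ring 86 [ 4.9 11.  12.4 14.9] [[-60.0, -137.0, 4.0], [-25.0, -111.0, 18.0]]
s7 65 [13.8 20.7 22.8] -52.35264675390446 -28.897129790948394
  ring 86 [ 5.6 11.5 12.4 14.4] [[-60.0, -139.0, 4.0], [-25.0, -107.0, 16.0]]
t0 75 [18.1 21.9 26. ] -57.38583368613343 -30.933866919605904
  ring 18 [ 5.7 12.5 15.3 17.2] [[-64.0, -136.0, 4.0], [-25.0, -102.0, 21.0]]
  ring 195 [-0.2 11.4 19.4 35.4] [[-60.0, -139.0, -1.0], [-22.0, -105.0, 38.0]]
```

The button top was at about 21–22 mm and the tips stopped at 16 mm. The ring is at 12 mm, so the button bottomed out. I retreat.

```bash
python3 -m creep '[{"linear":[-0.01,0,0],"twist":[0,0,0],"fingers":1},{"linear":[-0.04,0,0],"twist":[0,0,0],"fingers":1},{"linear":[-0.08,0,0],"twist":[0,0,0],"fingers":1},{"linear":[-0.12,0,0],"twist":[0,0,0],"fingers":1},{"linear":[-0.16,0,0],"twist":[0,0,0],"fingers":1},{"linear":[-0.18,0,0],"twist":[0,0,0],"fingers":1},{"linear":[-0.18,0,0],"twist":[0,0,0],"fingers":1},{"linear":[-0.18,0,0],"twist":[0,0,0],"fingers":1}]' 20
python3 - <<'E'
from h import *
p,d=snap('side','s16')
q=cv2.imread('pics/s16.png')[110:330,190:410];cv2.imwrite('pics/s16d.png',cv2.resize(q,None,fx=2.7,fy=2.7,interpolation=cv2.INTER_CUBIC))
for l in('clamp_handle','start_top','cart_blue_center','reagent','beaker','weight'):print(l,nets.place_of('side',l)[:1])
print(st()['ft_force'])
P=cloud('side',d);Q=R.from_euler('z',-YW).apply((P-S).reshape(-1,3)).reshape(P.shape)*1000
pi=p.astype(int);r,g,b=pi[...,0],pi[...,1],pi[...,2]
m=(g>r+40)&(g>b+30)&(abs(Q[...,0]+42)<24)&(abs(Q[...,1]+116)<24)
print('btn',np.percentile(Q[m][:,2],[10,50,90]))
E
```

```text
time: 20.7
position: [0.5012, 0.082, 0.2361]
tool_rot: [0.128, 1.564, -0.127]
ft_force: [-0.2, 0.2, -1.4]
grip_width: 0.006
clamp_handle [{'centre': [0.5477, 0.1244, 0.0918], 'conf': 0.74}]
start_top []
cart_blue_center [{'centre': [0.6085, -0.2056, 0.0764], 'conf': 0.71}]
reagent [{'centre': [0.4134, -0.0565, 0.0011], 'conf': 0.93}]
beaker [{'centre': [0.7258, -0.0422, 0.0005], 'conf': 0.79}]
weight [{'centre': [0.4257, 0.3661, -0.0016], 'conf': 0.6}]
[-0.25871235 -0.05537415  0.52326571]
btn [15.32480081 19.78173606 22.52216395]
```

View pics/s16d.png

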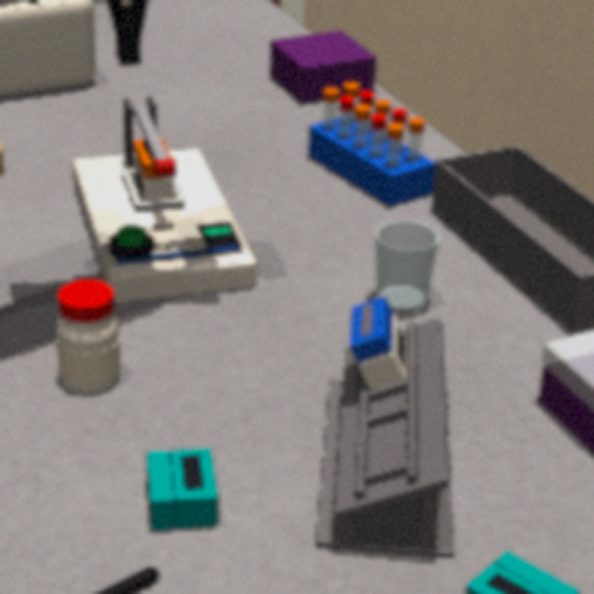

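```bash
python3 -c "
from h import *
print(job.close_job())"
```

```text
the job is handed in; nothing more can be done
None
```

I swung the lever open, seated the orange cartridge in the socket, shut the lever over it, pressed the start button and handed the job in at about 21 s. No verdict is reported, so what follows is from my own checks.

- **Lever open:** it reached about 1.87 rad before I let go, by the handle's position.
- **Cartridge:** after release its top was level at about 49 mm over the socket floor (50 mm expected), inside the rim. Only small forces showed while lowering. The pin is hidden under the cartridge, so I infer it is down from that height.
- **Lever shut:** I pushed the handle until it stopped, at about 14 N. The handle then measured 0.0918 m high (0.092 m is fully shut).
- **Start button:** the fingertips went about 5–6 mm down and stopped, with force rising to 19 N. A sideways force of about 8 N also appeared during the press; its cause is not clear. Afterwards the button's height was back near its starting value. The network could not find the button in the last picture, so that rests on depth alone.
- **Other objects:** the blue cartridge, jar, beaker and weight were each found within about 5 mm of where they started. The arm was clear of everything at the end.

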